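# Open both doors of the bowl cupboard

### The job

Open up the bowl cupboard on the counter for service: pull up the spring bolt by its knob and, keeping it up, swing that leaf open first, then pull the other leaf, which its cover strip was holding shut, out of its catch and open too. Leave both leaves standing wide open, about square to the front or farther, and leave the bowls beside it and the tub and jar on its top board where they are.

Things in the scene. Friction and masses are not known exactly. Their poses are not given: they have to be found in the camera images.
- cupboard: Cream counter cupboard, dark wood edges, 240 deep (x) x 360 wide (y) x 200 high, fixed. Origin: centre of underside; front plane 120 in front of it (own -x). Top board (170 high) set back 80 from the front plane: free space just behind the doors. Two leaves, 174 wide, 16 thick, reach 2 to 18 in front of the front plane and 38 to 198 above the counter, hinged at the outer sides.
- bolt_knob (a point): Middle of the grip of the dark steel bolt knob: upright cylinder 20 in diameter, 24 high, with a cap 30 in diameter and 6 thick on top. This point is 10 below the cap and 28 above the leaf's top edge. A 10 diameter rod runs from it down the outside of the leaf, 140 from the hinge axis, 32 in front of the plane of the hinges.
- bolt (a joint): Lift of the drop bolt in m: 0 down, stop at 0.026. A spring pushes it down (about 5 N at 0, 12 N at the stop, weight included). Its foot stands 8 to 16 mm deep behind the lip of a steel keeper at the sill, different each time and found by feel; only with the foot above the lip can the leaf swing, and it must be kept up for the first 0.15 rad.
- bolted_leaf (a joint): Angle of the leaf that carries the bolt (hinge at the cupboard's +y side): 0 shut, grows as its free edge swings towards the robot, stop at 1.8. A dark wood cover strip, 6 thick, on its free edge reaches 26 over the front of the other leaf. Stays where it is left.
- bolt_leaf_hinge (a point): Point on the vertical hinge axis of the bolted leaf, at the height of the top of the leaf.
- lapped_leaf (a joint): Angle of the other leaf (hinge at the cupboard's -y side; no handle): 0 shut, grows as its free edge swings towards the robot, stop at 1.8. It cannot open while the bolted leaf is shut. A spring ball catch at the sill holds it: about 10 to 18 N near the free edge, then it gives way suddenly; after that it moves easily and stays where left.
- lapped_leaf_hinge (a point): Point on the vertical hinge axis of the lapped leaf, at the height of the top of the leaf.
- lapped_leaf_edge (a point): Top corner at the free edge of the lapped leaf, mid-thickness (leaf 16 thick), 174 from the hinge axis and 10 in front of the plane of the hinges. The leaf's top edge runs level from here to its hinge and can be pinched from above.
- green_bowl: Dark green bowl, 150 in diameter, 75 high, on the counter beside the cupboard; not to be moved. Origin: centre of its underside.
- white_bowl: White bowl, 150 in diameter, 50 high, on the counter beside the cupboard; not to be moved. Origin: centre of its underside.
- tub: Clear plastic open tub, 80 x 80 x 60 high, on the top board of the cupboard; not to be moved. Origin: centre of its underside.
- jar: Glass jar, 60 in diameter, 75 high, on the top board of the cupboard; not to be moved. Origin: centre of its underside.

How it is judged (in metres and radians):
On the way, in this order (a step that is already met when the one before it is completed fails the run):
1. the bolted leaf is swung clear (more than 0.6 rad) while the other is still shut (value of joint bolted_leaf above 0.6 rad and value of joint lapped_leaf below 0.3 rad), for 0.1 s.
2. the lapped leaf is pulled out of its catch and wide open (more than 1.2 rad) (value of joint lapped_leaf above 1.2 rad), for 0.2 s.
At the end, for the whole second after the job is handed in: Both leaves stand open by more than 1.2 rad (69 degrees) and still (under 0.05 rad/s), and the bolt has dropped back (within 4 mm) (value of joint each of bolted_leaf, lapped_leaf above 1.2 rad and value of joint bolt below 0.004 m and velocity of joint bolted_leaf between -0.05 and 0.05 rad/s and velocity of joint lapped_leaf between -0.05 and 0.05 rad/s); the robot touches nothing.
It fails at once if the bowls, tub or jar beside the work are moved by more than 30 mm (distance of any of green_bowl, white_bowl, tub, jar from where it was at the start of the episode above 0.03 m).
It also fails if it takes over 64 s, if anything falls off the work surface, if the arm or the gripper's body presses on something with over 40 N, if the wrist force passes 120 N, or if a joint passes its speed limit or range.

### The arm

A 7-joint arm with a two-finger parallel gripper is mounted at the origin on the work surface. World frame = base frame: x ahead of the robot, y to its left, z up, the work surface at z = 0. Lengths are in mm, angles in rad, forces in N, time in s.
With the tool pointing down it reaches from about 400 to 850 mm from the base axis. Payload 4.5 kg.
Tool frame: the origin (TCP) lies between the finger pads; the fingertips stand 17 mm ahead of it and the grasp point (between the pads) lies 2 mm behind it; x points along the fingers, y is the direction in which the jaws open and shut, and the axes are right-handed (so a half turn about x gives the same grasp; the last joint's range is limited). The gripper opens to 88 mm and grips with 3 to 60 N. Pads are 18 mm wide; open, the fingers measure 123 mm over their backs; the gripper's body (75 mm by 187 mm) begins 45 mm behind the grasp point.
Start: joints at [-1.158, 0.689, -0.195, 1.565, 0.157, 0.902, -0.215], TCP at [231.111, 580.723, 255.743] pointing down, gripper open.
Joint ranges: [-3.01, 3.01], [-0.46, 2.08], [-1.47, 1.51], [0.13, 2.56], [-1, 4.14], [0.04, 2.09], [-2.66, 2.66]. Speed limits (rad/s): [2.57, 2.57, 3.14, 3.14, 3.14, 3.14, 3.14].

### API

Orientations are given as [roll, pitch, yaw] about the fixed x, y, z axes, in that order (R = Rz(yaw) Ry(pitch) Rx(roll)).
In Python, from bench import env, grab_frame, job, nets gives the robot as it stands.
- The arm moves only by the tool move_arm, never from a script. Its argument "steps" is a list of rows, each a list of 3 entries, a list of its own where there are three numbers: the turn, a rotation vector about the world's x, y, z in rad, then the shift along the world's x, y, z in m, then the closure, from 0 (fully open) to 1 (shut). A call has 1 to 20 rows; each row shifts and turns the commanded pose from where the row before left it; what a row does not reach is not made up. A row lasts 1/10 s, in which the tool goes at most 50 mm and 8.59 degrees, less where a joint would pass 70% of its speed; a pose out of reach is approached as far as the arm can. A call with a gripper value outside its range is refused whole. The fingers move at their own pace and stop on an object; the grip force is fixed at half the most. Time passes only in rows, so rows that do not move let the fingers close. It gives the time, the measured TCP pose, the force and the opening at its end, in the units of the state.
- env.sense(): the state, without advancing time (a new reading comes with each control period).
- grab_frame(name): name is "scene" or "side" or "wrist"; returns a dict with "color" (420x560x3 uint8, red, green, blue), "fx", "fy", "cx", "cy" (pixels), "xyz" and "attitude" of the camera in the world; the wrist camera has in their place "hand_eye" (4x4, takes a point from camera to tool coordinates, whose origin is the TCP and whose axes are the tool frame's). Camera axes: x right, y down, z forward; pixel columns grow to the right and rows downward; lengths in mm; the calibration is good to about 2 mm. A picture is of the moment at which its call begins: read the wrist's pose just before it. There is no depth.
- job.finish_job(): hands the job in, once; it reports no verdict.
Trained networks look in a picture, given as the dict that the camera call returned (one of the last four; its "shot" number tells which), for a name from the list of things; names that differ only in an ending like _2 or _b are one class to them, and where a whole thing is asked for, a point or a joint stands for the part that bears it (a point fixed in the world has none). Each returns a list of dicts, best first, with "conf" (0 to 1); they miss things now and then, are a little off and sometimes report something else, mostly with a low value. They report only what shows in the picture. A call takes as long as a camera call.
- nets.spot_in(label, picture): "xyz" ([x, y, z] in mm, in world coordinates, good to about 4 mm: the middle of the surface that is visible of it).
- nets.mark_of(label, picture): "xyz" ([x, y, z] in mm, in world coordinates, good to about 4 mm: a listed point, or the origin of a listed thing).
The state is a dict: "time_s": time; "q": joint angles; "qvel": joint speeds; "tau": joint torques, N m; "ee_pos": TCP position; "eef_rot": TCP orientation; "contact_force": force on the tool from outside, world axes, zero at the start; "torque": the same for the moment, N m; "finger_gap": opening from 0.0 (shut) to 1.0 (fully open).
Only numpy, scipy, OpenCV 4.12 (cv2) and the standard library are available. Lean on these libraries where they do the work, as an engineer would, in place of code of your own. Each camera call takes 0.05 s, during which the arm holds its last target.

## Working session

There is one attempt and no reset: what is moved stays moved. The work goes in short steps, Python scripts to look and compute and a tool call to move; the robot and the scene stay as the last step left them, time stands still between calls to the robot, and variables do not carry over. Pictures are saved under pics/ and viewed, and the job is handed in when it is done.

Besides the shell and the picture viewer there is one more tool, called after "Request:" as name(argument=value, ...) on one line, values as JSON. move_arm: Moves the arm, as the interface text tells. Its arguments: {"type":"object","properties":{"steps":{"type":"array","items":{"type":"array"}}},"required":["steps"]}

```bash
ls; mkdir -p pics; cat > h.py <<'E'
import numpy as np, cv2
from bench import env, grab_frame, job, nets
def save(p,n): cv2.imwrite(f'pics/{n}.png', cv2.cvtColor(p['color'],cv2.COLOR_RGB2BGR))
def st():
    s=env.sense()
    for k in ("time_s","ee_pos","eef_rot","contact_force","finger_gap"): print(k,np.round(s[k],4))
    return s
E
python3 - <<'E'
from h import *
st()
for c in ("scene","side"):
    p=grab_frame(c); save(p,c+'0')
    print(c,p['xyz'],p['attitude'])
    for l in ("cupboard","bolt_knob","bolt_leaf_hinge","lapped_leaf_hinge","lapped_leaf_edge","green_bowl","white_bowl","tub","jar"):
        for r in nets.mark_of(l,p)[:2]: print(l,np.round(r['xyz'],1),round(r['conf'],2))
E
```

```text
pics
time_s 0.0
ee_pos [230.9654 580.1367 254.9185]
eef_rot [-1.4874  1.569  -1.8661]
contact_force [ 0.0888 -0.3439 -0.127 ]
finger_gap 0.9998
scene [1191.24476101  560.64978075 1199.38990627] [-2.48053702 -0.01166185  2.328223  ]
bolt_knob [560.1 -11.2 228.1] 0.4
bolt_leaf_hinge [614.5 126.3 199.5] 0.59
lapped_leaf_hinge [ 559.3 -228.6  196.8] 0.58
lapped_leaf_edge [576.2 -56.7 199.6] 0.78
lapped_leaf_edge [4.736e+02 4.860e+02 4.000e-01] 0.59
green_bowl [475.  486.7  -1.2] 0.75
white_bowl [ 435.5 -460.6   -0. ] 0.77
tub [742.5  -7.4 173.6] 0.87
jar [ 727.6 -133.8  169.4] 0.98
jar [ 557.6 -226.7  198.4] 0.29
side [ -188.86835814 -1033.07951284  1131.0545831 ] [-2.21925154 -0.01861373 -0.63694915]
cupboard [708.5 -73.6   4.9] 0.71
cupboard [474.4 487.7  -4.4] 0.25
bolt_knob [565.1 -10.5 226.3] 0.71
bolt_leaf_hinge [614.9 118.5 200. ] 0.76
lapped_leaf_hinge [ 558.3 -229.8  200.9] 0.77
lapped_leaf_hinge [611.9 116.9 199.8] 0.2
lapped_leaf_edge [577.3 -55.1 195.5] 0.83
green_bowl [475.9 485.5  -3.4] 0.63
white_bowl [ 4.343e+02 -4.654e+02  4.000e-01] 0.79
tub [740.   -7.9 166.7] 0.79
jar [ 729.2 -125.8  165.3] 0.68
```

View pics/scene0.png

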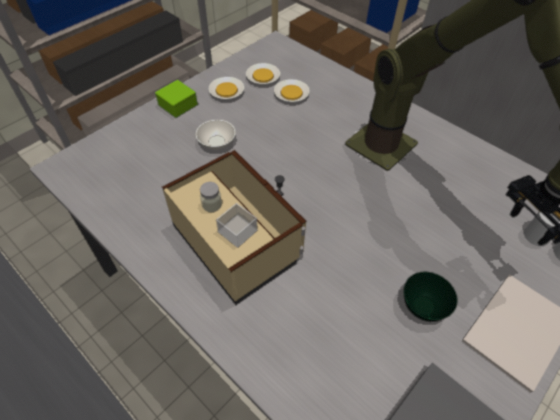

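View pics/side0.png

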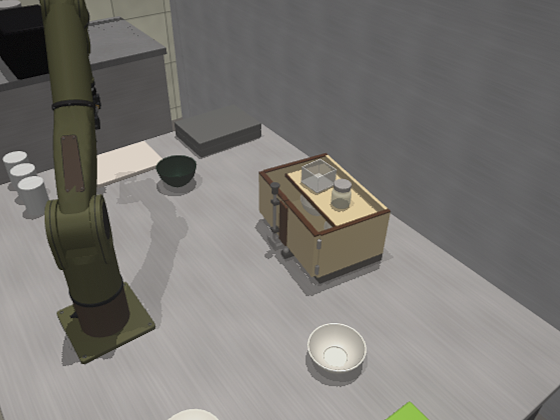

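```bash
python3 - <<'E'
from h import *
from scipy.spatial.transform import Rotation as R
s=env.sense()
c=R.from_euler('xyz',s['eef_rot'])
print(c.as_matrix().round(3))
t=R.from_euler('z',-0.154)
print((t*c.inv()).as_rotvec())
E
```

```text
[[ 0.     0.37   0.929]
 [ 0.     0.929 -0.37 ]
 [-1.     0.    -0.   ]]
[-0.41428933 -1.51799376  0.17638105]
```

Request:
move_arm(steps=[[[-0.026, -0.095, 0.011], [0.011, -0.036, 0.002], 0], [[-0.026, -0.095, 0.011], [0.011, -0.036, 0.002], 0], [[-0.026, -0.095, 0.011], [0.011, -0.036, 0.002], 0], [[-0.026, -0.095, 0.011], [0.011, -0.036, 0.002], 0], [[-0.026, -0.095, 0.011], [0.011, -0.036, 0.002], 0], [[-0.026, -0.095, 0.011], [0.011, -0.036, 0.002], 0], [[-0.026, -0.095, 0.011], [0.011, -0.036, 0.002], 0], [[-0.026, -0.095, 0.011], [0.011, -0.036, 0.002], 0]])

```text
time_s: 1.8
ee_pos: [317.1, 301.6, 271.6]
eef_rot: [0.069, 0.806, -0.221]
contact_force: [2.2, 1.2, -0.4]
finger_gap: 0.997
```

Request:
move_arm(steps=[[[-0.026, -0.095, 0.011], [0.013, -0.036, 0.0], 0], [[-0.026, -0.095, 0.011], [0.013, -0.036, 0.0], 0], [[-0.026, -0.095, 0.011], [0.013, -0.036, 0.0], 0], [[-0.026, -0.095, 0.011], [0.013, -0.036, 0.0], 0], [[-0.026, -0.095, 0.011], [0.013, -0.036, 0.0], 0], [[-0.026, -0.095, 0.011], [0.013, -0.036, 0.0], 0], [[-0.026, -0.095, 0.011], [0.013, -0.036, 0.0], 0], [[-0.026, -0.095, 0.011], [0.013, -0.036, 0.0], 0], [[0, 0, 0], [0, 0, 0], 0]])

```text
time_s: 2.7
ee_pos: [337.3, 197.4, 221.5]
eef_rot: [-0.195, 0.427, -0.456]
contact_force: [0.0, 0.4, -0.7]
finger_gap: 0.999
```

```bash
python3 - <<'E'
from h import *
s=st(); print(np.round(s['q'],3))
p=grab_frame('wrist'); save(p,'w1')
for l in ("bolt_knob",):
  for r in nets.mark_of(l,p)[:2]: print(l,np.round(r['xyz'],1),round(r['conf'],2))
p=grab_frame('side'); save(p,'s1')
E
```

```text
time_s 2.7
ee_pos [337.2508 197.4138 221.5233]
eef_rot [-0.1951  0.4271 -0.4557]
contact_force [ 0.0374  0.4211 -0.7461]
finger_gap 0.9994
[-0.948  1.101 -0.922  2.548  1.146  1.781 -1.916]
bolt_knob [560.8 -18.3 231.9] 0.75
```

View pics/w1.png

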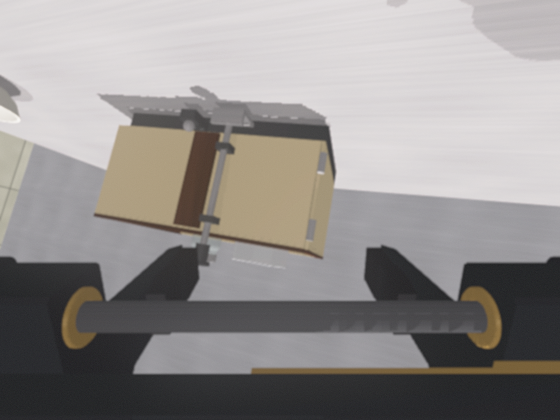

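View pics/s1.png

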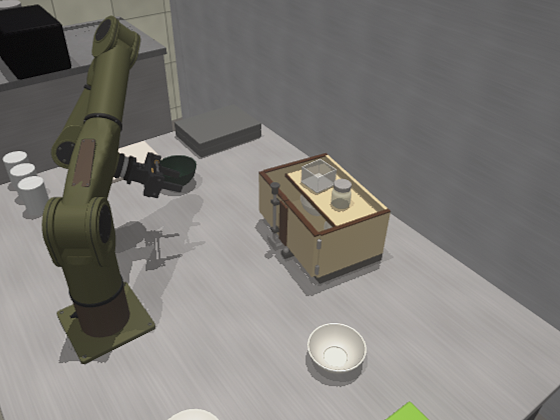

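```bash
cat >> h.py <<'E'
from scipy.spatial.transform import Rotation as R
def rem(target_yaw, rpy=None):
    s=env.sense(); c=R.from_euler('xyz',s['eef_rot'])
    t=R.from_euler('xyz',rpy if rpy is not None else [0,0,target_yaw])
    return (t*c.inv()).as_rotvec()
E
python3 -c "
from h import *
print(rem(-0.154))"
```

```text
[ 0.04843203 -0.45367597  0.25159341]
```

Request:
move_arm(steps=[[[0, 0, 0], [0.025, -0.015, 0.005], 0], [[0, 0, 0], [0.025, -0.015, 0.005], 0], [[0.005, -0.056, 0.031], [0.025, -0.02, 0.0], 0], [[0.005, -0.056, 0.031], [0.02, -0.02, 0.0], 0], [[0.005, -0.056, 0.031], [0.012, -0.024, 0.0], 0], [[0.005, -0.056, 0.031], [0.01, -0.024, 0.0], 0], [[0.005, -0.056, 0.031], [0.01, -0.024, 0.0], 0], [[0.005, -0.056, 0.031], [0.008, -0.024, 0.0], 0], [[0.005, -0.056, 0.031], [0.008, -0.021, 0.0], 0], [[0.005, -0.056, 0.031], [0, 0, 0.0], 0]])

```text
time_s: 3.85
ee_pos: [558.1, 100.7, 228.5]
eef_rot: [-0.009, -0.002, -0.254]
contact_force: [0.6, 0.6, -1.1]
finger_gap: 0.997
```

```bash
python3 - <<'E'
from h import *
s=st(); print(np.round(s['q'],3)); print(rem(-.154))
p=grab_frame('wrist'); save(p,'w2')
for l in ("bolt_knob","lapped_leaf_edge","bolt_leaf_hinge","lapped_leaf_hinge"):
  for r in nets.mark_of(l,p)[:2]: print(l,np.round(r['xyz'],1),round(r['conf'],2))
E
```

```text
time_s 3.85
ee_pos [558.0773 100.6951 228.5487]
eef_rot [-0.0093 -0.002  -0.2545]
contact_force [ 0.552   0.5526 -1.0818]
finger_gap 0.9966
[-0.649  1.325 -0.163  2.559  1.98   2.084 -2.14 ]
[9.47728492e-03 7.68871732e-05 1.00462684e-01]
bolt_knob [558.8 -19.1 230. ] 0.97
lapped_leaf_edge [576.7 -53.2 193.9] 0.76
bolt_leaf_hinge [610.4 120.4 199.3] 0.98
lapped_leaf_hinge [559.9 -16.2 232.2] 0.57
```

View pics/w2.png

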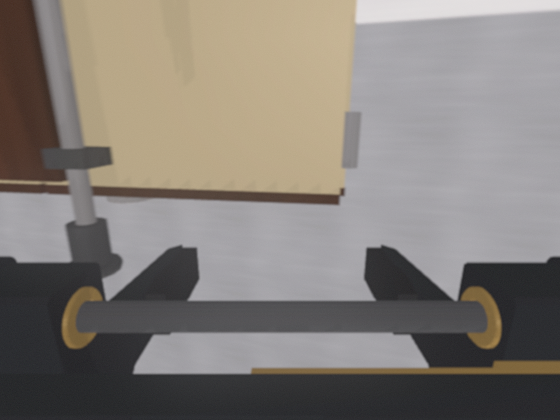

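```bash
cat > fk.py <<'E'
import numpy as np
from scipy.spatial.transform import Rotation as R
al=np.array([0,-1,1,1,1,1,-1])*np.pi/2
def T(alpha,a,d,th):
    ca,sa,ct,s=np.cos(alpha),np.sin(alpha),np.cos(th),np.sin(th)
    return np.array([[ct,-s,0,a],[s*ca,ct*ca,-sa,-sa*d],[s*sa,ct*sa,ca,ca*d],[0,0,0,1]])
D=[267,0,293,0,342.5,0,97]; A=[0,0,0,52.5,77.5,0,76]
def fl(q):
    M=np.eye(4)
    for i in range(7): M=M@T(al[i],A[i],D[i],q[i])
    return M
S=[([-1.158,0.689,-0.195,1.565,0.157,0.902,-0.215],[231.1,580.7,255.7],[-1.4874,1.569,-1.8661]),
([-0.948,1.101,-0.922,2.548,1.146,1.781,-1.916],[337.25,197.41,221.52],[-.1951,.4271,-.4557]),
([-0.649,1.325,-0.163,2.559,1.98,2.084,-2.14],[558.08,100.7,228.55],[-.0093,-.002,-.2545])]
if __name__=='__main__':
    for q,p,e in S:
        M=fl(q); Rw=R.from_euler('xyz',e).as_matrix(); 
        # guess tool x = flange z
        print(M[:3,3].round(1), np.hypot(*M[:2,3]).round(1), 'z ax',M[:3,2].round(3),'| world r',np.hypot(*p[:2]).round(1),p, 'x ax',Rw[:,0].round(3))
E
python3 fk.py
```

```text
[ 155.9 -593.7  207. ] 613.8 z ax [-0.003  0.01  -1.   ] | world r 625.0 [231.1, 580.7, 255.7] x ax [-0.001 -0.002 -1.   ]
[ 282.5 -627.5  351.3] 688.2 z ax [ 0.312  0.192 -0.931] | world r 390.8 [337.25, 197.41, 221.52] x ax [ 0.817 -0.401 -0.414]
[ 596.7 -344.   271.2] 688.8 z ax [0.28  0.891 0.356] | world r 567.1 [558.08, 100.7, 228.55] x ax [ 0.968 -0.252  0.002]
```

```bash
python3 - <<'E'
from fk import *
import itertools
for sg in itertools.product([1,-1],repeat=5):
  for off in itertools.product([0,1,2,3],repeat=2):
    e=[]
    for q,p,r in S:
        qq=np.array(q)*np.array([1,sg[0],sg[1],sg[2],sg[3],sg[4],1]); qq[2]+=off[0]*np.pi/2; qq[4]+=off[1]*np.pi/2
        e.append(fl(qq)[2,2]-R.from_euler('xyz',r).as_matrix()[2,0])
    if max(np.abs(e))<.15: print(sg,off,np.round(e,3))
E
python3 - <<'E'
from fk import S
import numpy as np, itertools
from scipy.spatial.transform import Rotation as R
from scipy.optimize import least_squares
best=[]
for s3,s5 in itertools.product([1,-1],repeat=2):
 for o3,o5 in itertools.product([0,1,2,3],repeat=2):
  for s4,s6 in itertools.product([1,-1],repeat=2):
   for o6 in (0,1,2,3):
    e=[]
    for q,p,r in S:
        M=R.from_euler('YZYZY',[q[1],s3*q[2]+o3*np.pi/2,s4*q[3],s5*q[4]+o5*np.pi/2,s6*q[5]+o6*np.pi/2]).as_matrix() if 0 else (R.from_euler('y',q[1])*R.from_euler('z',s3*q[2]+o3*np.pi/2)*R.from_euler('y',s4*q[3])*R.from_euler('z',s5*q[4]+o5*np.pi/2)*R.from_euler('y',s6*q[5]+o6*np.pi/2)).as_matrix()
        e.append(M[2,2]-R.from_euler('xyz',r).as_matrix()[2,0])
    best.append((max(np.abs(e)),s3,s5,o3,o5,s4,s6,o6))
best.sort(); print(*best[:8],sep='\n')
E
```

```text
(np.float64(0.0002718391658015351), 1, 1, 2, 0, -1, -1, 0)
(np.float64(0.0002718391658015351), 1, 1, 2, 2, -1, 1, 0)
(np.float64(0.00027183916580175715), -1, -1, 0, 0, 1, 1, 0)
(np.float64(0.00027183916580175715), -1, -1, 0, 2, 1, -1, 0)
(np.float64(0.00027183916580175715), 1, 1, 0, 0, 1, 1, 0)
(np.float64(0.00027183916580175715), 1, 1, 0, 2, 1, -1, 0)
(np.float64(0.00027183916580214573), -1, -1, 2, 0, -1, -1, 0)
(np.float64(0.00027183916580225675), -1, -1, 2, 2, -1, 1, 0)
```

```bash
cat > fk2.py <<'E'
import numpy as np
from scipy.spatial.transform import Rotation as R
from scipy.optimize import least_squares
from fk import S
rz=lambda a:R.from_euler('z',a).as_matrix(); ry=lambda a:R.from_euler('y',a).as_matrix()
def chain(q,P,s=1):
    d1,d3,d5,d7,e1,e2,a6,yaw=P[:8]
    M=rz(yaw)@rz(s*q[0]); p=np.array([0,0,d1])
    M=M@ry(q[1])@rz(s*q[2]); p=p+M@[e1,0,d3]
    M=M@ry(q[3])@rz(0); p=p+M@[e2,0,0]
    M=M@rz(s*q[4]); p=p+M@[0,0,d5]
    M=M@ry(q[5]); p=p+M@[a6,0,0]
    M=M@rz(s*q[6]); p=p+M@[0,0,d7]
    return p,M
def toolR(r): return R.from_euler('xyz',r).as_matrix()
E
python3 - <<'E'
from fk2 import *
# orientation
for s in (1,-1):
  def f(v):
    out=[]
    for q,p,r in S:
        M=chain(q,[0]*7+[v[0]],s)[1]@R.from_rotvec(v[1:4]).as_matrix()
        out+=list((M-toolR(r)).ravel())
    return out
  for init in np.linspace(-3,3,7):
   for k in range(4):
    o=least_squares(f,[init]+list((R.from_euler('z',k*1.57)*R.from_euler('y',-np.pi/2)).as_rotvec()))
    if o.cost<.01: print(s,o.cost,o.x)
E
```

```text
-1 1.884129603980477e-06 [ 0.00207101  1.21149314 -1.20689575  1.20879787]
-1 1.8841296039809262e-06 [ 0.00207101  1.21149314 -1.20689575  1.20879787]
-1 1.8841296039805097e-06 [-6.2811143   1.21149314 -1.20689575  1.20879787]
-1 1.884129603982494e-06 [ 0.00207101  1.21149314 -1.20689575  1.20879787]
-1 1.8841296039813188e-06 [ 0.00207101  1.21149314 -1.20689575  1.20879787]
-1 1.8841296039805783e-06 [ 0.00207101  1.21149314 -1.20689575  1.20879787]
-1 1.8841296039805783e-06 [ 0.00207101  1.21149314 -1.20689575  1.20879787]
-1 1.884129603980462e-06 [ 0.00207101  1.21149314 -1.20689575  1.20879787]
-1 1.8841296039825023e-06 [ 0.00207101  1.21149314 -1.20689575  1.20879787]
-1 1.884129603980345e-06 [ 0.00207101  1.21149314 -1.20689575  1.20879787]
-1 1.8841296039813053e-06 [ 0.00207101  1.21149314 -1.20689575  1.20879787]
-1 1.8841296039804472e-06 [ 0.00207101  1.21149314 -1.20689575  1.20879787]
-1 1.8841296039803451e-06 [ 0.00207101  1.21149314 -1.20689575  1.20879787]
-1 1.8841296039824462e-06 [ 0.00207101  1.21149314 -1.20689575  1.20879787]
-1 1.8841296039803534e-06 [ 0.00207101  
[... 381 characters left out ...]
 2.07100809e-03 -2.42339466e+00  2.41419832e+00 -2.41800321e+00]
-1 1.8841296039806668e-06 [ 0.00207101  1.21149314 -1.20689575  1.20879787]
-1 1.884129603980468e-06 [ 0.00207101  1.21149314 -1.20689575  1.20879787]
-1 1.8841296039802177e-06 [ 0.00207101  1.21149314 -1.20689575  1.20879787]
-1 1.8841296039807267e-06 [ 2.07100805e-03 -2.42339466e+00  2.41419832e+00 -2.41800321e+00]
-1 1.88412960398063e-06 [ 6.28525631  1.21149314 -1.20689575  1.20879787]
-1 1.8841296039811892e-06 [ 0.00207101  1.21149314 -1.20689575  1.20879787]
-1 1.884129603980375e-06 [ 0.00207101  1.21149314 -1.20689575  1.20879787]
-1 1.8841296039804398e-06 [ 2.07100785e-03 -2.42339466e+00  2.41419832e+00 -2.41800320e+00]
```

```bash
python3 - <<'E'
from fk2 import *
for S_ in [S]:
    Am=[];b=[]
    for q,p,r in S_:
        cols=[]
        for i in range(7):
            P=np.zeros(8);P[i]=1; cols.append(chain(q,P,-1)[0])
        Am.append(np.array(cols).T); b.append(p)
    Am=np.vstack(Am); b=np.hstack(b)
    for use in ([0,1,2,3],[0,1,2,3,4],[0,1,2,3,4,5],[0,1,2,3,6],[0,1,2,3,4,5,6]):
        x,_,_,sv=np.linalg.lstsq(Am[:,use],b,rcond=None); print(use,x.round(1),(Am[:,use]@x-b).round(1))
E
```

```text
[0, 1, 2, 3] [349.9 562.9 342.6 337.3] [-43.8  12.9 -20.7  -9.9   1.1  11.8  -0.2  28.4   8.9]
[0, 1, 2, 3, 4] [302.7 602.6 374.7 322.8 -60.2] [-37.2  14.4  -5.    5.6 -12.6  -0.6  -8.2  27.9   5.6]
[0, 1, 2, 3, 4, 5] [342.8 548.2 372.5 351.6 -60.4 -50.9] [-38.4  10.4   5.1  -3.2 -13.6  -5.5   4.6  17.5   0.4]
[0, 1, 2, 3, 6] [343.5 551.1 294.  332.1 -42.8] [-46.1  10.7  -0.9  -9.5  -8.    1.6   8.7  16.5  -0.7]
[0, 1, 2, 3, 4, 5, 6] [ 462.4  422.9  698.5  494.8 -228.4 -327.6  219.2] [-15.4   4.1   2.2 -10.7 -10.8 -14.3   6.1  20.5  12.1]
```

```bash
python3 -c "
from h import *
print(rem(0,[0,.4,-.154])/5)"
```

```text
[0.01775621 0.07661513 0.01891671]
```

Request:
move_arm(steps=[[[0.018, 0.077, 0.019], [-0.015, -0.01, 0.006], 0], [[0.018, 0.077, 0.019], [-0.015, -0.02, 0.006], 0], [[0.018, 0.077, 0.019], [-0.015, -0.02, 0.0], 0], [[0.018, 0.077, 0.019], [-0.015, -0.02, 0.0], 0], [[0.018, 0.077, 0.019], [-0.015, -0.02, 0.0], 0], [[0, 0, 0], [0, -0.01, 0], 0], [[0, 0, 0], [0, 0, 0], 0]])

```text
time_s: 4.8
ee_pos: [579.3, 58.5, 220.9]
eef_rot: [-0.028, 0.405, -0.232]
contact_force: [-1.2, -0.1, 0.2]
finger_gap: 1.001
```

```bash
python3 - <<'E'
from h import *
s=st(); print(np.round(s['q'],4).tolist()); print(rem(0,[0,.4,-.154]))
p=grab_frame('wrist'); save(p,'w3')
for l in ("bolt_knob","lapped_leaf_edge","bolt_leaf_hinge","lapped_leaf_hinge"):
  for r in nets.mark_of(l,p)[:2]: print(l,np.round(r['xyz'],1),round(r['conf'],2))
E
```

```text
time_s 4.8
ee_pos [579.2512  58.4845 220.8738]
eef_rot [-0.0275  0.405  -0.2317]
contact_force [-1.2213 -0.0735  0.1672]
finger_gap 1.0012
[0.0459, 1.2032, -1.0946, 2.5601, 2.2183, 2.0882, -1.1258]
[ 0.02389147 -0.00977187  0.06695242]
bolt_knob [559.1 -15.2 228.8] 0.97
lapped_leaf_edge [576.2 -51.7 194.4] 0.79
bolt_leaf_hinge [608.8 118.6 196.6] 0.86
bolt_leaf_hinge [576.9 -53.8 197.5] 0.55
```

View pics/w3.png

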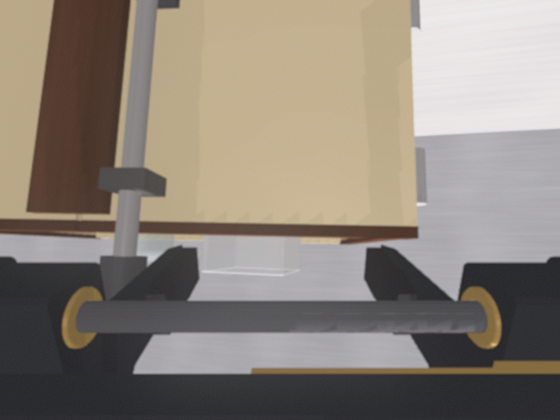

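```bash
cat >> fk.py <<'E'
S.append(([0.0459, 1.2032, -1.0946, 2.5601, 2.2183, 2.0882, -1.1258],[579.25,58.48,220.87],[-.0275,.405,-.2317]))
E
python3 - <<'E'
from fk2 import *
def feats(q):
    s=-1; c=[]
    M=rz(s*q[0]); c+=[np.array([0,0,1.]), M@[1,0,0.],M@[0,1.,0]]
    M=M@ry(q[1]); M=M@rz(s*q[2]); c+=[M@[1.,0,0],M@[0,1.,0],M@[0,0,1.]]
    M=M@ry(q[3]); M=M@rz(s*q[4]); c+=[M@[1.,0,0],M@[0,1.,0],M@[0,0,1.]]
    M0=M; M3=rz(s*q[0])@ry(q[1])@rz(s*q[2])@ry(q[3]); c+=[M3@[1.,0,0]]
    M=M@ry(q[5]); c+=[M@[1.,0,0],M@[0,1.,0]]
    M=M@rz(s*q[6]); c+=[M@[0,0,1.]]
    return np.array(c).T
names="z1 x1 y1 x3 y3 z3 x5 y5 z5 x4 x6 y6 z7".split()
A=np.vstack([feats(q) for q,p,r in S]); b=np.hstack([p for q,p,r in S])
def fit(use):
    ii=[names.index(u) for u in use.split()]
    x=np.linalg.lstsq(A[:,ii],b,rcond=None)[0]; print(dict(zip(use.split(),x.round(1))),np.abs(A[:,ii]@x-b).max().round(1))
fit("z1 z3 z5 z7"); fit("z1 y1 z3 z5 z7"); fit("z1 y3 z3 z5 z7"); fit("z1 y1 y3 y5 z3 z5 z7");fit("z1 x3 x4 z3 z5 z7 y5 y1");fit("z1 x3 x4 z3 z5 z7 x6 y6 y1");fit("z1 x1 z3 z5 x5 x3 x4 z7 x6")
import itertools
r=[]
rest=[n for n in names if n not in("z1","z3","z5","z7")]
for k in(1,2,3,4):
  for cset in itertools.combinations(rest,k):
    ii=[names.index(u) for u in ("z1","z3","z5","z7")+cset]
    x=np.linalg.lstsq(A[:,ii],b,rcond=None)[0]; r.append((np.abs(A[:,ii]@x-b).max().round(2),k,cset,x.round(0).tolist()))
for k in(2,3,4): print(*sorted([t for t in r if t[1]==k])[:4],sep='\n')
E
```

```text
{'z1': np.float64(340.6), 'z3': np.float64(557.2), 'z5': np.float64(334.2), 'z7': np.float64(331.1)} 46.4
{'z1': np.float64(331.7), 'y1': np.float64(-39.8), 'z3': np.float64(571.5), 'z5': np.float64(346.3), 'z7': np.float64(308.6)} 10.0
{'z1': np.float64(357.1), 'y3': np.float64(-43.9), 'z3': np.float64(556.5), 'z5': np.float64(341.7), 'z7': np.float64(312.2)} 8.5
{'z1': np.float64(346.8), 'y1': np.float64(-18.9), 'y3': np.float64(-26.8), 'y5': np.float64(-0.5), 'z3': np.float64(563.2), 'z5': np.float64(344.5), 'z7': np.float64(309.1)} 0.1
{'z1': np.float64(338.3), 'x3': np.float64(-14.7), 'x4': np.float64(-18.8), 'z3': np.float64(557.4), 'z5': np.float64(352.2), 'z7': np.float64(318.0), 'y5': np.float64(-2.7), 'y1': np.float64(-37.5)} 11.0
{'z1': np.float64(329.3), 'x3': np.float64(59.6), 'x4': np.float64(93.2), 'z3': np.float64(580.7), 'z5': np.float64(213.5), 'z7': np.float64(279.9), 'x6': np.float64(-102.6), 'y6': np.float64(-27.5), 'y1': np.float64(-28.9)} 9.6
{'z1': np.float64(383.3), 'x1': np.float64(150.6), 'z3': np.float64(453.7), 'z5': np.float64(393.3), 'x5': np.float64(99
[... 499 characters left out ...]
, -27.0, -1.0])
(np.float64(0.1), 3, ('y1', 'y3', 'y6'), [347.0, 563.0, 345.0, 309.0, -19.0, -27.0, -1.0])
(np.float64(0.32), 3, ('y1', 'x3', 'y3'), [347.0, 563.0, 344.0, 309.0, -19.0, 1.0, -27.0])
(np.float64(0.38), 3, ('y1', 'y3', 'x6'), [347.0, 564.0, 345.0, 309.0, -19.0, -27.0, 1.0])
(np.float64(0.09), 4, ('y1', 'x3', 'y3', 'y5'), [347.0, 563.0, 344.0, 309.0, -19.0, 0.0, -27.0, -0.0])
(np.float64(0.09), 4, ('y1', 'x3', 'y3', 'y6'), [347.0, 563.0, 344.0, 309.0, -19.0, 0.0, -27.0, -0.0])
(np.float64(0.09), 4, ('y1', 'y3', 'x6', 'y6'), [347.0, 563.0, 345.0, 309.0, -19.0, -27.0, 0.0, -0.0])
(np.float64(0.09), 4, ('y1', 'y3', 'y5', 'x6'), [347.0, 563.0, 345.0, 309.0, -19.0, -27.0, -0.0, 0.0])
```

```bash
cat > ik.py <<'E'
from fk2 import *
RT=R.from_rotvec([1.2092,-1.2092,1.2092]).as_matrix()
LO=np.array([-3.01,-.46,-1.47,.13,-1,.04,-2.66]);HI=np.array([3.01,2.08,1.51,2.56,4.14,2.09,2.66])
def FK(q):
    M=rz(-q[0]);p=np.array([0,0,346.8])+M@[0,-18.9,0]
    M=M@ry(q[1])@rz(-q[2]);p=p+M@[0,-26.8,563.2]
    M=M@ry(q[3])@rz(-q[4]);p=p+M@[0,-.5,344.5]
    M=M@ry(q[5])@rz(-q[6]);p=p+M@[0,0,309.1]
    return p,M@RT
def err(q,p,Rm):
    a,b=FK(q); return np.r_[(p-a)/300, R.from_matrix(Rm@b.T).as_rotvec()]
def ik(q0,p,rpy,w=1e-3,margin=.02):
    Rm=R.from_euler('xyz',rpy).as_matrix(); q0=np.clip(q0,LO+margin+.001,HI-margin-.001)
    f=lambda q:np.r_[err(q,p,Rm),w*(q-q0)]
    o=least_squares(f,q0,bounds=(LO+margin,HI-margin))
    e=err(o.x,p,Rm); return o.x,np.linalg.norm(e[:3])*300,np.linalg.norm(e[3:])
def best(p,rpy,n=40,seed=0):
    g=np.random.default_rng(seed);r=[]
    for _ in range(n):
        q,a,b=ik(g.uniform(LO,HI),p,rpy)
        if a<1 and b<.01: r.append((np.min(np.minimum(q-LO,HI-q)[1:]),q))
    r.sort(key=lambda t:-t[0]); return r
E
python3 - <<'E'
from ik import *
for q,p,r in S: print(np.round(FK(q)[0]-p,1))
for nm,p in (("pre",[505,50,260]),("knob",[561,-13,223]),("end",[472,153,245])):
  for yaw in (-.15,-.5,-.8,-1.1,.5):
    for pit in (.35,):
      b=best(p,[0,pit,yaw],15); 
      print(nm,yaw,pit,[(round(m,2),q.round(2).tolist()) for m,q in b[:2]])
E
```

```text
[-0.  -0.   0.1]
[ 0.1 -0.  -0.1]
[-0.  -0.1 -0. ]
[ 0.1 -0.1  0.1]
pre -0.15 0.35 []
pre -0.5 0.35 []
pre -0.8 0.35 [(np.float64(0.2), [-0.47, 0.92, -0.59, 2.36, 1.49, 1.68, -1.65]), (np.float64(0.2), [-0.48, 0.92, -0.56, 2.36, 1.49, 1.65, -1.65])]
pre -1.1 0.35 [(np.float64(0.45), [-0.57, 0.89, -0.36, 2.11, 1.25, 1.54, -1.5]), (np.float64(0.45), [-0.6, 0.89, -0.3, 2.11, 1.25, 1.49, -1.49])]
pre 0.5 0.35 []
knob -0.15 0.35 []
knob -0.5 0.35 []
knob -0.8 0.35 [(np.float64(0.24), [-0.2, 1.04, -0.69, 2.32, 1.72, 1.81, -1.58]), (np.float64(0.23), [-0.25, 1.02, -0.59, 2.33, 1.72, 1.73, -1.6])]
knob -1.1 0.35 [(np.float64(0.48), [-0.37, 0.98, -0.41, 2.08, 1.45, 1.57, -1.49]), (np.float64(0.48), [-0.38, 0.98, -0.39, 2.08, 1.44, 1.55, -1.49])]
knob 0.5 0.35 [(np.float64(0.05), [0.97, 1.32, -1.24, 2.51, 3.1, 0.95, -0.24]), (np.float64(0.04), [0.72, 1.08, -0.69, 2.52, 3.59, 1.12, -0.84])]
end -0.15 0.35 []
end -0.5 0.35 [(np.float64(0.1), [-0.65, 1.0, -0.71, 2.46, 1.52, 1.8, -1.77]), (np.float64(0.1), [-0.66, 1.0, -0.67, 2.46, 1.53, 1.77, -1.77])]
end -0.8 0.35 [(np.float64(0.36), [-0.67, 0.96, -0.6, 2.2, 1.32, 1.7, -1.63]), (np.float64(0.35), [-0.77, 0.93, -0.43, 2.21, 1.32, 1.57, -1.61])]
end -1.1 0.35 [(np.float64(0.59), [-0.84, 0.93, -0.21, 1.97, 1.06, 1.49, -1.42]), (np.float64(0.58), [-1.02, 0.93, 0.1, 1.98, 0.99, 1.28, -1.32])]
end 0.5 0.35 []
```

```bash
cat > path.py <<'E'
from ik import *
from scipy.spatial.transform import Slerp
def run(q,wps,n=8,show=True):
    p0,R0=FK(q)
    for p,rpy in wps:
        R1=R.from_euler('xyz',rpy); sl=Slerp([0,1],R.concatenate([R.from_matrix(R0),R1]))
        for k in range(1,n+1):
            t=k/n; q2,a,b=ik(q,p0+(np.array(p)-p0)*t,sl(t).as_euler('xyz'),w=1e-2,margin=0.0); 
            if show: print(q2.round(2),'e',round(a,1),round(b,3),'dq',np.abs(q2-q).max().round(2))
            q=q2
        p0,R0=FK(q)
    return q
E
python3 - <<'E'
from path import *
import h
s=h.env.sense(); 
q=run(s['q'],[([540,120,290],[0,.45,-.6]),([510,120,280],[0,.4,-1.0]),([521,46,252],[0,.4,-1.0])],6)
E
```

```text
[-0.01  1.17 -1.12  2.53  2.08  2.09 -1.19] e 0.0 0.0 dq 0.13
[-0.05  1.14 -1.16  2.49  1.96  2.09 -1.23] e 0.0 0.0 dq 0.12
[-0.08  1.12 -1.19  2.44  1.86  2.09 -1.26] e 0.0 0.0 dq 0.11
[-0.11  1.09 -1.22  2.39  1.76  2.09 -1.28] e 0.0 0.0 dq 0.09
[-0.14  1.06 -1.23  2.33  1.68  2.09 -1.3 ] e 0.0 0.0 dq 0.08
[-0.16  1.04 -1.24  2.27  1.6   2.09 -1.31] e 0.0 0.0 dq 0.08
[-0.19  1.04 -1.21  2.23  1.55  2.09 -1.35] e 0.0 0.0 dq 0.05
[-0.22  1.04 -1.17  2.19  1.5   2.09 -1.39] e 0.0 0.0 dq 0.05
[-0.25  1.04 -1.14  2.15  1.45  2.09 -1.42] e 0.0 0.0 dq 0.05
[-0.27  1.04 -1.11  2.11  1.4   2.09 -1.45] e 0.0 0.0 dq 0.05
[-0.29  1.04 -1.08  2.06  1.36  2.09 -1.48] e 0.0 0.0 dq 0.05
[-0.3   1.05 -1.05  2.02  1.31  2.09 -1.5 ] e 0.0 0.0 dq 0.05
[-0.28  1.05 -1.05  2.04  1.33  2.08 -1.51] e 0.0 0.0 dq 0.02
[-0.26  1.05 -1.04  2.07  1.34  2.07 -1.52] e 0.0 0.0 dq 0.02
[-0.24  1.06 -1.04  2.09  1.35  2.06 -1.53] e 0.0 0.0 dq 0.02
[-0.22  1.06 -1.03  2.11  1.37  2.06 -1.54] e 0.0 0.0 dq 0.02
[-0.2   1.07 -1.03  2.13  1.38  2.05 -1.54] e 0.0 0.0 dq 0.02
[-0.18  1.08 -1.02  2.15  1.4   2.04 -1.55] e 0.0 0.0 dq 0.02
```

```bash
python3 -c "
from h import *
a=R.from_euler('xyz',[0,.45,-.6]);b=R.from_euler('xyz',[0,.4,-1.])
print(rem(0,[0,.45,-.6]),(b*a.inv()).as_rotvec())"
```

```text
[ 0.04507707  0.02883606 -0.38516463] [-0.036108   -0.03506862 -0.39991622]
```

Request:
move_arm(steps=[[[0, 0, 0], [-0.005, 0.01, 0.02], 0], [[0.009, 0.006, -0.077], [-0.008, 0.013, 0.02], 0], [[0.009, 0.006, -0.077], [-0.008, 0.013, 0.015], 0], [[0.009, 0.006, -0.077], [-0.008, 0.013, 0.014], 0], [[0.009, 0.006, -0.077], [-0.008, 0.013, 0], 0], [[0.009, 0.006, -0.077], [-0.002, 0, 0], 0]])

```text
time_s: 5.65
ee_pos: [538.9, 126.2, 288.4]
eef_rot: [0.003, 0.452, -0.599]
contact_force: [0.6, -1.5, 0.3]
finger_gap: 1.002
```

```bash
python3 -c "
from h import *
s=st(); print(np.round(s['q'],3).tolist()); print(rem(0,[0,.4,-1.]))"
```

```text
time_s 5.65
ee_pos [538.8797 126.2178 288.4238]
eef_rot [ 0.0031  0.4519 -0.5988]
contact_force [ 0.6328 -1.4608  0.2921]
finger_gap 1.0021
[-0.18, 1.037, -1.229, 2.26, 1.6, 2.08, -1.313]
[-0.03944257 -0.03442672 -0.39980045]
```

Request:
move_arm(steps=[[[-0.008, -0.007, -0.08], [-0.005, 0, 0], 0], [[-0.008, -0.007, -0.08], [-0.005, 0, 0], 0], [[-0.008, -0.007, -0.08], [-0.005, -0.01, 0], 0], [[-0.008, -0.007, -0.08], [-0.002, -0.02, -0.005], 0], [[-0.008, -0.007, -0.08], [0, -0.02, -0.01], 0], [[0, 0, 0], [0, -0.02, -0.01], 0], [[0, 0, 0], [0, -0.01, -0.011], 0], [[0, 0, 0], [0, 0, 0], 0]])

```text
time_s: 6.45
ee_pos: [522.4, 41.7, 250.7]
eef_rot: [-0.006, 0.398, -1.004]
contact_force: [-0.2, -0.1, -0.1]
finger_gap: 1.0
```

```bash
cat > meas.py <<'E'
from h import *
from ik import FK
def wcam(p,s):
    H=np.array(p['hand_eye']); T=np.eye(4); T[:3,:3]=R.from_euler('xyz',s['eef_rot']).as_matrix(); T[:3,3]=s['ee_pos']
    return T@H
def proj(p,T,X):
    c=np.linalg.inv(T)@np.r_[X,1]; return np.round([p['cx']+p['fx']*c[0]/c[2],p['cy']+p['fy']*c[1]/c[2]],1)
E
python3 - <<'E'
from meas import *
s=st(); print(np.round(s['q'],3).tolist()); print(rem(0,[0,.4,-1.]))
p=grab_frame('wrist'); save(p,'w4'); T=wcam(p,s)
for l in ("bolt_knob","lapped_leaf_edge"):
  for r in nets.mark_of(l,p)[:2]: print(l,np.round(r['xyz'],1),round(r['conf'],2))
print(proj(p,T,[560.5,-14,226]),proj(p,T,[560.5,-14,236]))
E
```

```text
time_s 6.45
ee_pos [522.4225  41.7264 250.66  ]
eef_rot [-0.0056  0.3978 -1.0037]
contact_force [-0.1984 -0.0741 -0.0718]
finger_gap 0.9999
[-0.17, 1.086, -1.034, 2.149, 1.408, 2.057, -1.547]
[ 0.00463383 -0.00316822  0.00148979]
lapped_leaf_edge [579.5 -52.8 196.8] 0.91
[282.6 233.1] [282.5 247.3]
```

View pics/w4.png

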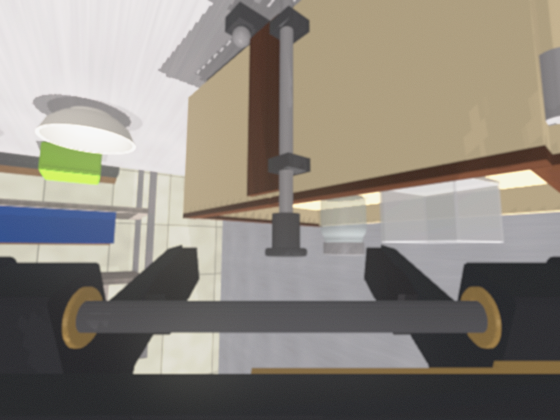

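Request:
move_arm(steps=[[[0, 0, 0], [0.009, -0.012, -0.006], 0], [[0, 0, 0], [0.009, -0.012, -0.006], 0], [[0, 0, 0], [0.008, -0.012, -0.006], 0], [[0, 0, 0], [0.007, -0.01, -0.006], 0], [[0, 0, 0], [0.007, -0.01, -0.006], 0], [[0, 0, 0], [0, 0, 0], 0]])

```text
time_s: 7.2
ee_pos: [563.0, -14.2, 221.7]
eef_rot: [-0.002, 0.399, -1.005]
contact_force: [-0.0, 0.5, -0.2]
finger_gap: 0.998
```

```bash
python3 - <<'E'
from meas import *
s=st(); 
p=grab_frame('wrist'); save(p,'w5'); T=wcam(p,s)
print(proj(p,T,[562,-13,226]),proj(p,T,[562,-13,236]),proj(p,T,[562,-13,212]))
p=grab_frame('side'); save(p,'s5'); 
E
```

```text
time_s 7.2
ee_pos [562.9786 -14.159  221.6691]
eef_rot [-0.0017  0.3987 -1.0051]
contact_force [-0.0356  0.4555 -0.2047]
finger_gap 0.9982
[278.3 288.4] [278.3 310.2] [278.4 258.3]
```

View pics/w5.png

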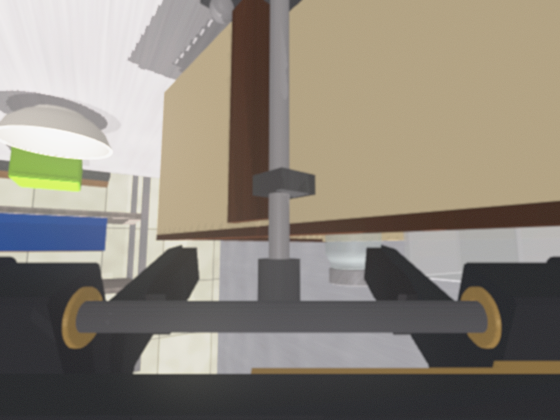

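View pics/s5.png

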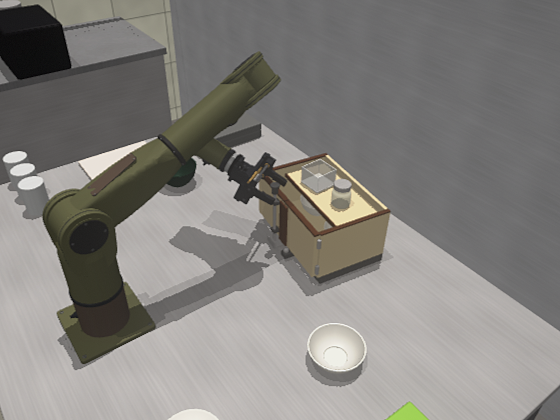

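Request:
move_arm(steps=[[[0, 0, 0], [0, 0, 0], 1], [[0, 0, 0], [0, 0, 0], 1], [[0, 0, 0], [0, 0, 0], 1], [[0, 0, 0], [0, 0, 0], 1], [[0, 0, 0], [0, 0, 0], 1], [[0, 0, 0], [0, 0, 0], 1], [[0, 0, 0], [0, 0, 0], 1], [[0, 0, 0], [0, 0, 0], 1]])

```text
time_s: 8.1
ee_pos: [562.8, -13.6, 221.7]
eef_rot: [-0.002, 0.399, -1.003]
contact_force: [0.0, -0.0, -0.6]
finger_gap: 0.293
```

Request:
move_arm(steps=[[[0, 0, 0], [0, 0, 0], 1], [[0, 0, 0], [0, 0, 0], 1], [[0, 0, 0], [0, 0, 0], 1]])

```text
time_s: 8.4
ee_pos: [561.9, -14.4, 221.6]
eef_rot: [-0.005, 0.399, -1.006]
contact_force: [-5.7, -0.8, 0.9]
finger_gap: 0.212
```

```bash
python3 - <<'E'
from meas import *
s=st(); 
p=grab_frame('wrist'); save(p,'w6')
E
```

```text
time_s 8.4
ee_pos [561.8585 -14.3866 221.6396]
eef_rot [-0.0052  0.399  -1.0061]
contact_force [-5.6883 -0.776   0.9499]
finger_gap 0.212
```

View pics/w6.png

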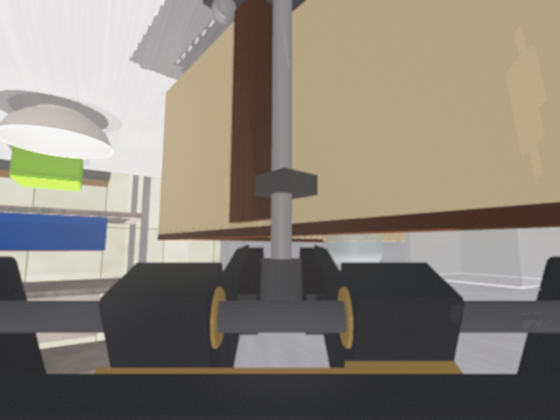

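Request:
move_arm(steps=[[[0, 0, 0], [0, 0, 0.004], 1], [[0, 0, 0], [0, 0, 0.004], 1], [[0, 0, 0], [0, 0, 0.004], 1], [[0, 0, 0], [0, 0, 0.004], 1], [[0, 0, 0], [0, 0, 0.004], 1], [[0, 0, 0], [0, 0, 0.002], 1], [[0, 0, 0], [0, 0, 0], 1]])

```text
time_s: 9.15
ee_pos: [561.8, -14.3, 242.0]
eef_rot: [-0.005, 0.403, -1.006]
contact_force: [-3.8, -4.7, -10.2]
finger_gap: 0.21
```

```bash
python3 - <<'E'
from meas import *
s=st(); print(np.round(s['q'],3).tolist())
p=grab_frame('wrist'); save(p,'w7')
E
```

```text
time_s 9.15
ee_pos [561.8336 -14.2536 242.0355]
eef_rot [-0.0055  0.4033 -1.0063]
contact_force [ -3.777   -4.6618 -10.2164]
finger_gap 0.2098
[-0.036, 1.088, -1.001, 2.141, 1.566, 2.016, -1.425]
```

View pics/w7.png

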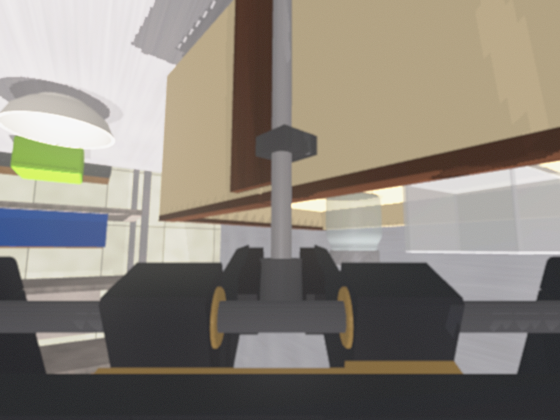

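```bash
python3 - <<'E'
from path import *
import h
s=h.env.sense(); h0=np.array([614,120.4]); k0=np.array([s['ee_pos'][0],s['ee_pos'][1]])+[-1,1.5]
r=k0-h0; pts=[]; prev=np.zeros(2)
for th in np.r_[0,.05,.1,.15,.2:1.51:.1]:
    c,sn=np.cos(th),np.sin(th); d=np.array([c*r[0]+sn*r[1],-sn*r[0]+c*r[1]])-r
    print(round(th,2),d.round(1),'step',(d-prev).round(1)); prev=d; pts.append(d)
T0=s['ee_pos']
q=run(s['q'],[([T0[0]+d[0],T0[1]+d[1],T0[2]],[0,.4,-1.0-.2*i/len(pts)]) for i,d in enumerate(pts)][1:],1)
E
```

```text
0.0 [0. 0.] step [0. 0.]
0.05 [-6.6  2.8] step [-6.6  2.8]
0.1 [-13.   6.] step [-6.4  3.1]
0.15 [-19.3   9.4] step [-6.3  3.5]
0.2 [-25.4  13.2] step [-6.1  3.8]
0.3 [-37.   21.7] step [-11.6   8.4]
0.4 [-47.6  31.2] step [-10.7   9.6]
0.5 [-57.3  41.8] step [-9.7 10.6]
0.6 [-65.9  53.3] step [-8.6 11.5]
0.7 [-73.3  65.6] step [-7.4 12.3]
0.8 [-79.4  78.5] step [-6.1 13. ]
0.9 [-84.2  92. ] step [-4.8 13.5]
1.0 [-87.6 105.9] step [-3.4 13.9]
1.1 [-89.6 120.1] step [-2.  14.2]
1.2 [-90.2 134.4] step [-0.6 14.3]
1.3 [-89.3 148.8] step [ 0.8 14.3]
1.4 [-87.1 162.9] step [ 2.3 14.1]
1.5 [-83.4 176.8] step [ 3.7 13.9]
[-0.05  1.09 -1.    2.15  1.54  2.02 -1.46] e 0.0 0.0 dq 0.03
[-0.06  1.09 -1.01  2.15  1.52  2.03 -1.48] e 0.0 0.0 dq 0.03
[-0.07  1.09 -1.01  2.15  1.49  2.03 -1.5 ] e 0.0 0.0 dq 0.03
[-0.09  1.09 -1.01  2.15  1.47  2.04 -1.52] e 0.0 0.0 dq 0.03
[-0.11  1.1  -1.02  2.16  1.42  2.04 -1.56] e 0.0 0.0 dq 0.04
[-0.14  1.1  -1.02  2.16  1.38  2.05 -1.6 ] e 0.0 0.0 dq 0.04
[-0.17  1.1  -1.02  2.16  1.34  2.05 -1.63] e 0.0 0.0 dq 0.04
[-0.2   1.1  -1.02  2.15  1.3   2.05 -1.66] e 0.0 0.0 dq 0.04
[-0.23  1.1  -1.03  2.13  1.27  2.05 -1.68] e 0.0 0.0 dq 0.03
[-0.25  1.11 -1.03  2.11  1.24  2.06 -1.69] e 0.0 0.0 dq 0.03
[-0.28  1.11 -1.03  2.08  1.22  2.06 -1.7 ] e 0.0 0.0 dq 0.03
[-0.3   1.11 -1.03  2.05  1.2   2.07 -1.7 ] e 0.0 0.0 dq 0.03
[-0.32  1.12 -1.03  2.02  1.18  2.08 -1.7 ] e 0.0 0.0 dq 0.03
[-0.35  1.12 -1.03  1.98  1.17  2.09 -1.69] e 0.0 0.0 dq 0.04
[-0.37  1.12 -1.01  1.94  1.16  2.09 -1.67] e 0.0 0.0 dq 0.04
[-0.39  1.12 -0.99  1.9   1.16  2.09 -1.65] e 0.0 0.0 dq 0.04
[-0.42  1.12 -0.97  1.85  1.16  2.09 -1.62] e 0.0 0.0 dq 0.05
```

Request:
move_arm(steps=[[[0, 0, -0.005], [-0.0066, 0.0028, 0.001], 1], [[0, 0, -0.005], [-0.0064, 0.0031, 0], 1], [[0, 0, -0.005], [-0.0063, 0.0035, 0], 1], [[0, 0, -0.005], [-0.0061, 0.0038, 0], 1], [[0, 0, -0.005], [-0.0058, 0.0042, 0], 1], [[0, 0, -0.005], [-0.0058, 0.0042, 0], 1]])

```text
time_s: 9.8
ee_pos: [525.0, 7.8, 243.7]
eef_rot: [-0.003, 0.401, -1.036]
contact_force: [0.9, -5.2, -11.4]
finger_gap: 0.213
```

Request:
move_arm(steps=[[[0, 0, -0.01], [-0.0107, 0.0096, 0], 1], [[0, 0, -0.01], [-0.0097, 0.0106, 0], 1], [[0, 0, -0.01], [-0.0086, 0.0115, 0], 1], [[0, 0, -0.01], [-0.0074, 0.0123, 0], 1], [[0, 0, -0.01], [-0.0061, 0.013, 0], 1], [[0, 0, -0.01], [-0.0048, 0.0135, 0], 1]])

```text
time_s: 10.4
ee_pos: [475.9, 77.7, 243.5]
eef_rot: [-0.009, 0.401, -1.101]
contact_force: [-11.4, -8.1, -10.5]
finger_gap: 0.216
```

```bash
python3 - <<'E'
from meas import *
s=st(); 
p=grab_frame('side'); save(p,'s8')
E
```

```text
time_s 10.4
ee_pos [475.8725  77.6639 243.4888]
eef_rot [-0.0093  0.4013 -1.1006]
contact_force [-11.3602  -8.0687 -10.474 ]
finger_gap 0.2162
```

View pics/s8.png

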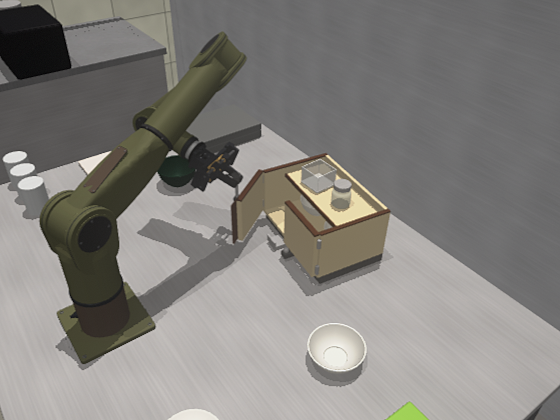

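Request:
move_arm(steps=[[[0, 0, -0.01], [-0.0045, 0.0137, 0], 1], [[0, 0, -0.01], [-0.003, 0.014, 0], 1], [[0, 0, -0.01], [-0.001, 0.0143, 0], 1], [[0, 0, -0.01], [0.0006, 0.0143, 0], 1], [[0, 0, -0.01], [0.002, 0.0141, 0], 1], [[0, 0, -0.01], [0.0032, 0.0139, 0], 1], [[0, 0, 0], [0, 0, 0], 1]])

```text
time_s: 11.15
ee_pos: [471.0, 167.3, 241.7]
eef_rot: [-0.011, 0.413, -1.158]
contact_force: [-23.4, 4.2, -10.5]
finger_gap: 0.215
```

```bash
python3 - <<'E'
from meas import *
s=st(); print(np.round(s['q'],3).tolist())
p=grab_frame('scene'); save(p,'c9')
p=grab_frame('side'); save(p,'s9')
E
```

```text
time_s 11.15
ee_pos [470.9767 167.2586 241.7227]
eef_rot [-0.0108  0.4134 -1.1577]
contact_force [-23.3892   4.2492 -10.4674]
finger_gap 0.2153
[-0.442, 1.099, -0.951, 1.88, 1.152, 2.044, -1.607]
```

View pics/s9.png

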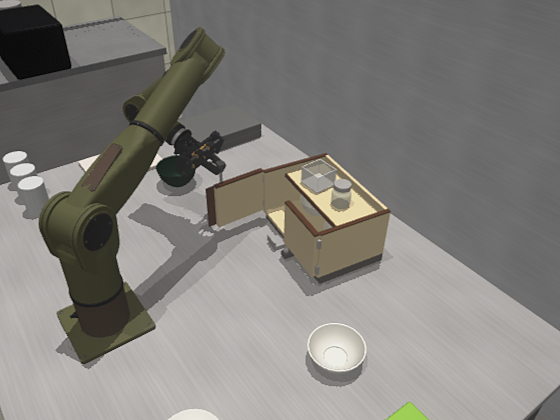

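View pics/c9.png

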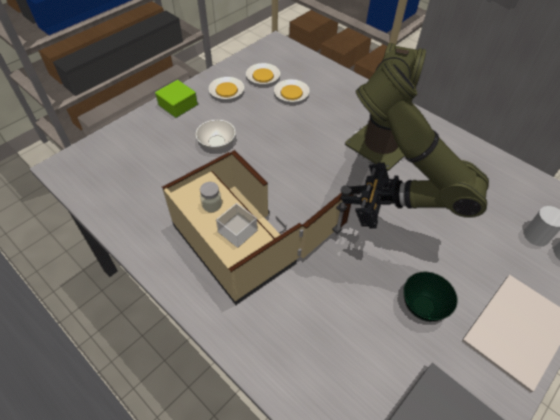

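Request:
move_arm(steps=[[[0, 0, 0], [-0.002, 0, -0.006], 1], [[0, 0, 0], [-0.001, 0, -0.006], 1], [[0, 0, 0], [0, 0, -0.006], 1], [[0, 0, 0], [0, 0, 0], 0], [[0, 0, 0], [0, 0, 0], 0], [[0, 0, 0], [0, 0, 0], 0], [[0, 0, 0], [0, 0, 0], 0], [[0, 0, 0], [0, 0, 0], 0], [[0, 0, 0], [0, 0, 0], 0]])

```text
time_s: 12.15
ee_pos: [472.9, 162.8, 227.0]
eef_rot: [-0.001, 0.399, -1.153]
contact_force: [-0.1, 0.5, -0.0]
finger_gap: 0.737
```

```bash
python3 - <<'E'
from meas import *
s=st()
from path import *
# grasp candidate for lapped leaf from above
yawc=-.154; hin=np.array([559.5,-229]); u=np.array([.153,.988]); n=np.array([-.988,.153])
for L in (120,150):
  for th in (0,.7,1.4):
    a=th; c,sn=np.cos(a),np.sin(a); rot=np.array([[c,-sn],[sn,c]])
    g=hin+rot@(L*u+10*n)
    # tool down: R=Rz(g)Ry(90); tool y=Rz(g) y must be along n => g=yaw+-90 (+th)
    for k in (1,-1):
      for fol in (1,.5):
        b=best([g[0],g[1],205],[0,np.pi/2-1e-4,yawc+k*np.pi/2+fol*th],12)
        print(L,th,k,fol,g.round(0),[(round(m,2),q.round(2).tolist()) for m,q in b[:2]])
E
```

```text
time_s 12.15
ee_pos [472.9499 162.784  226.9873]
eef_rot [-1.0000e-03  3.9890e-01 -1.1533e+00]
contact_force [-0.1435  0.4504 -0.0286]
finger_gap 0.737
120 0 1 1 [ 568. -109.] [(np.float64(0.15), [0.74, 1.03, -1.32, 1.73, 1.05, 1.27, 2.15]), (np.float64(0.09), [0.75, 1.06, -1.38, 1.73, 1.08, 1.33, 2.12])]
120 0 1 0.5 [ 568. -109.] [(np.float64(0.15), [0.74, 1.03, -1.32, 1.73, 1.05, 1.27, 2.15]), (np.float64(0.09), [0.75, 1.06, -1.38, 1.73, 1.08, 1.33, 2.12])]
120 0 -1 1 [ 568. -109.] [(np.float64(0.77), [0.43, 0.74, -0.56, 1.75, 0.52, 0.81, -0.54]), (np.float64(0.64), [0.01, 0.7, 0.17, 1.77, -0.17, 0.68, 0.12])]
120 0 -1 0.5 [ 568. -109.] [(np.float64(0.77), [0.43, 0.74, -0.56, 1.75, 0.52, 0.81, -0.54]), (np.float64(0.64), [0.01, 0.7, 0.17, 1.77, -0.17, 0.68, 0.12])]
120 0.7 1 1 [ 489. -132.] [(np.float64(0.13), [0.23, 0.61, -0.1, 1.98, 0.11, 0.56, -2.53]), (np.float64(0.1), [-0.33, 0.8, 0.9, 2.0, -0.9, 0.8, -1.48])]
120 0.7 1 0.5 [ 489. -132.] [(np.float64(0.15), [-0.3, 0.77, 0.84, 2.0, -0.85, 0.76, -1.88]), (np.float64(0.05), [0.88, 1.01, -1.42, 1.94, 1.08, 1.25, 2.4])]
120 0.7 -1 
[... 2123 characters left out ...]
, (np.float64(0.54), [0.68, 0.74, -0.93, 2.01, 0.83, 0.83, -0.54])]
150 1.4 1 1 [ 414. -191.] [(np.float64(0.46), [0.64, 0.6, -0.49, 2.1, 0.52, 0.56, -2.11]), (np.float64(0.45), [0.59, 0.58, -0.41, 2.11, 0.45, 0.53, -2.04])]
150 1.4 1 0.5 [ 414. -191.] [(np.float64(0.23), [0.42, 0.56, -0.13, 2.11, 0.15, 0.47, -2.43]), (np.float64(0.21), [0.43, 0.56, -0.15, 2.11, 0.17, 0.47, -2.45])]
150 1.4 -1 1 [ 414. -191.] [(np.float64(0.47), [0.93, 0.73, -0.99, 2.09, 0.88, 0.82, 0.63]), (np.float64(0.45), [0.6, 0.59, -0.41, 2.11, 0.45, 0.54, 1.1])]
150 1.4 -1 0.5 [ 414. -191.] [(np.float64(0.46), [0.81, 0.65, -0.76, 2.1, 0.73, 0.68, 0.09]), (np.float64(0.45), [0.49, 0.57, -0.24, 2.11, 0.28, 0.49, 0.58])]
```

```bash
python3 - <<'E'
from path import *
import h
s=h.env.sense()
a=R.from_euler('xyz',s['eef_rot']); b=R.from_euler('xyz',[0,np.pi/2-1e-4,-1.725]); rv=(b*a.inv()).as_rotvec(); print(rv,np.linalg.norm(rv))
m=lambda t:(R.from_rotvec(rv*t)*a).as_euler('xyz')
q=run(s['q'],[([440,238,265],m(0)),([440,230,345],m(.3)),([520,30,340],m(.8)),([570,-79,300],m(1.))],5)
E
```

```text
[ 1.17616717  0.15516234 -0.50498046] 1.289360238171485
[-0.47  1.12 -0.94  1.87  1.15  2.05 -1.63] e 0.0 0.0 dq 0.03
[-0.5   1.11 -0.95  1.84  1.13  2.07 -1.63] e 0.0 0.0 dq 0.03
[-0.52  1.1  -0.95  1.82  1.11  2.08 -1.62] e 0.0 0.0 dq 0.03
[-0.55  1.09 -0.95  1.79  1.09  2.09 -1.61] e 0.0 0.0 dq 0.03
[-0.59  1.08 -0.93  1.76  1.07  2.09 -1.59] e 0.0 0.0 dq 0.03
[-0.55  1.03 -0.96  1.75  1.05  2.06 -1.58] e 0.0 0.0 dq 0.05
[-0.51  0.98 -1.    1.74  1.03  2.04 -1.57] e 0.0 0.0 dq 0.05
[-0.47  0.94 -1.03  1.73  1.    2.01 -1.55] e 0.0 0.0 dq 0.04
[-0.43  0.9  -1.07  1.71  0.98  1.98 -1.54] e 0.0 0.0 dq 0.04
[-0.39  0.85 -1.1   1.7   0.96  1.96 -1.52] e 0.0 0.0 dq 0.04
[-0.23  0.81 -1.16  1.74  0.96  1.85 -1.49] e 0.0 0.0 dq 0.16
[-0.06  0.78 -1.22  1.78  0.96  1.75 -1.44] e 0.0 0.0 dq 0.17
[ 0.11  0.76 -1.28  1.79  0.96  1.66 -1.38] e 0.0 0.0 dq 0.17
[ 0.28  0.76 -1.34  1.78  0.95  1.58 -1.3 ] e 0.0 0.0 dq 0.17
[ 0.45  0.79 -1.4   1.76  0.94  1.51 -1.21] e 0.0 0.0 dq 0.16
[ 0.51  0.81 -1.41  1.74  0.94  1.49 -1.17] e 0.0 0.0 dq 0.07
[ 0.57  0.84 -1.42  1.73  0.95  1.47 -1.12] e 0.0 0.0 dq 0.06
[ 0.63  0.87 -1.43  1.7   0.95  1.45 -1.08] e 0.0 0.0 dq 0.06
[ 0.68  0.91 -1.44  1.67  0.95  1.44 -1.03] e 0.0 0.0 dq 0.05
[ 0.72  0.94 -1.45  1.63  0.94  1.43 -0.98] e 0.0 0.0 dq 0.05
```

```bash
python3 - <<'E'
from path import *
q=np.array([.72,.94,-1.45,1.63,.94,1.43,-.98])
hin=np.array([559.5,-229]); u=np.array([.153,.988]); n=np.array([-.988,.153])
w=[([570,-79,201],[0,1.5707,-1.725])]
for th in np.arange(0,1.51,.15):
    c,sn=np.cos(th),np.sin(th); g=hin+np.array([[c,-sn],[sn,c]])@(150*u+10*n)
    w.append(([g[0],g[1],201],[0,1.5707,-1.725+th]))
run(q,w,1)
E
```

```text
[ 0.7   1.06 -1.37  1.75  1.09  1.31 -1.08] e 0.0 0.0 dq 0.15
[ 0.7   1.06 -1.37  1.74  1.09  1.31 -1.07] e 0.0 0.0 dq 0.01
[ 0.73  1.06 -1.4   1.8   1.1   1.31 -0.97] e 0.0 0.0 dq 0.1
[ 0.76  1.06 -1.44  1.87  1.11  1.31 -0.87] e 0.0 0.0 dq 0.11
[ 0.8   1.06 -1.47  1.93  1.12  1.32 -0.75] e 0.0 0.0 dq 0.12
[ 0.83  1.05 -1.47  1.98  1.11  1.29 -0.61] e 0.0 0.0 dq 0.14
[ 0.87  1.03 -1.47  2.02  1.11  1.26 -0.45] e 0.0 0.0 dq 0.15
[ 0.92  1.02 -1.47  2.06  1.1   1.24 -0.28] e 0.0 0.0 dq 0.17
[ 0.97  1.01 -1.47  2.08  1.1   1.23 -0.1 ] e 0.0 0.0 dq 0.18
[ 1.02  1.   -1.47  2.09  1.1   1.22  0.09] e 0.0 0.0 dq 0.19
[ 1.07  1.   -1.47  2.09  1.1   1.22  0.29] e 0.0 0.0 dq 0.2
[ 1.11  1.01 -1.47  2.08  1.1   1.23  0.49] e 0.0 0.0 dq 0.21
```

Request:
move_arm(steps=[[[0, 0, 0], [0, 0, 0], 0], [[0, 0, 0], [-0.004, 0.009, 0.004], 0], [[0, 0, 0], [-0.007, 0.016, 0.008], 0], [[0, 0, 0], [-0.008, 0.018, 0.008], 0], [[0, 0, 0], [-0.008, 0.018, 0.01], 0], [[0, 0, 0], [-0.006, 0.014, 0.015], 0], [[0.08, 0.01, -0.034], [0, 0, 0.02], 0], [[0.08, 0.01, -0.034], [0, 0, 0.02], 0], [[0.08, 0.01, -0.034], [0, 0, 0.02], 0], [[0.08, 0.01, -0.034], [0, -0.005, 0.015], 0], [[0.08, 0.01, -0.034], [0, -0.01, 0.005], 0]])

```text
time_s: 13.25
ee_pos: [439.2, 224.7, 353.5]
eef_rot: [0.118, 0.797, -1.256]
contact_force: [1.1, -0.1, 0.4]
finger_gap: 0.995
```

```bash
python3 - <<'E'
from meas import *
from path import *
s=st(); print(np.round(s['q'],3).tolist()); print(rem(0,[0,np.pi/2-1e-4,-1.725]))
p=grab_frame('side'); save(p,'s10')
for l in ("bolt_knob","lapped_leaf_edge","bolt_leaf_hinge","lapped_leaf_hinge"):
  for r in nets.mark_of(l,p)[:2]: print(l,np.round(r['xyz'],1),round(r['conf'],2))
E
```

```text
time_s 13.25
ee_pos [439.1622 224.7031 353.4842]
eef_rot [ 0.1175  0.7967 -1.2563]
contact_force [ 1.0926 -0.1314  0.4161]
finger_gap 0.9946
[-0.365, 0.799, -1.074, 1.704, 0.928, 1.884, -1.487]
[ 0.77033624  0.10770158 -0.33335801]
bolt_knob [474.6 159.2 226.7] 0.68
lapped_leaf_edge [577.2 -55.7 195.9] 0.64
bolt_leaf_hinge [613.4 120.7 199.7] 0.75
lapped_leaf_hinge [ 558.  -228.2  201.1] 0.88
```

View pics/s10.png

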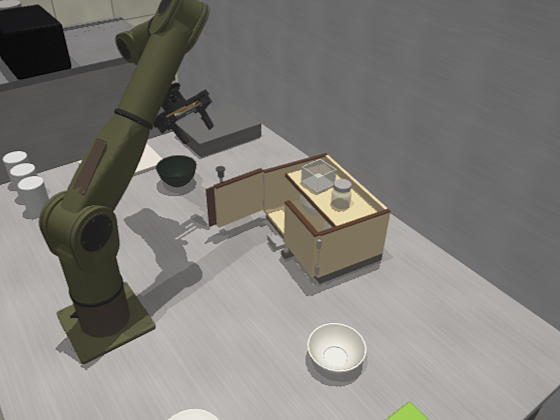

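Request:
move_arm(steps=[[[0.077, 0.011, -0.033], [0.013, -0.03, 0], 0.2], [[0.077, 0.011, -0.033], [0.013, -0.03, 0], 0.2], [[0.077, 0.011, -0.033], [0.013, -0.03, 0], 0.2], [[0.077, 0.011, -0.033], [0.013, -0.03, 0], 0.2], [[0.077, 0.011, -0.033], [0.013, -0.03, 0], 0.2], [[0.077, 0.011, -0.033], [0.013, -0.03, 0], 0.2], [[0.077, 0.011, -0.033], [0.013, -0.03, -0.01], 0.2], [[0.077, 0.011, -0.033], [0.013, -0.03, -0.01], 0.2], [[0.077, 0.011, -0.033], [0.013, -0.03, -0.01], 0.2], [[0.077, 0.011, -0.033], [0.013, -0.03, -0.01], 0.2], [[0, 0, 0], [0, 0, -0.01], 0.2], [[0, 0, 0], [0, 0, 0], 0.2]])

```text
time_s: 14.7
ee_pos: [568.9, -77.7, 298.4]
eef_rot: [-0.939, 1.56, -2.659]
contact_force: [-1.3, 0.9, 0.4]
finger_gap: 0.795
```

```bash
python3 - <<'E'
from meas import *
s=st(); print(np.round(s['q'],3).tolist()); print(rem(0,[0,np.pi/2-1e-4,-1.725]))
p=grab_frame('wrist'); save(p,'w11'); T=wcam(p,s)
print(proj(p,T,[571.8,-79,198]),proj(p,T,[576,-55.5,198]))
for l in ("lapped_leaf_edge","lapped_leaf_hinge"):
  for r in nets.mark_of(l,p)[:2]: print(l,np.round(r['xyz'],1),round(r['conf'],2))
E
```

```text
time_s 14.7
ee_pos [568.923  -77.721  298.4138]
eef_rot [-0.9389  1.5598 -2.6587]
contact_force [-1.2575  0.9152  0.4461]
finger_gap 0.7952
[0.698, 0.885, -1.335, 1.634, 0.878, 1.359, -0.919]
[ 0.00497117 -0.0097168  -0.00514823]
[286.  218.5] [287.  189.1]
lapped_leaf_edge [575.5 -52.  196.1] 0.98
lapped_leaf_hinge [ 564.  -226.6  200.5] 0.78
```

View pics/w11.png

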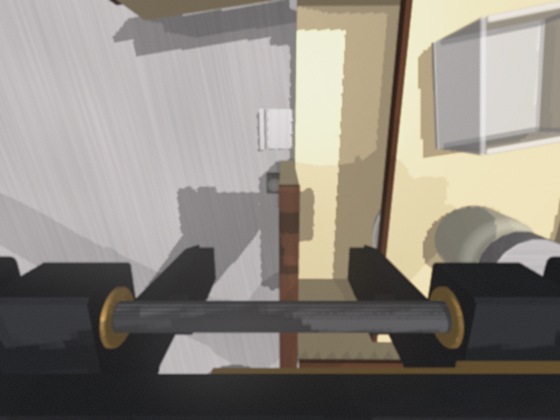

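Request:
move_arm(steps=[[[0, 0, 0], [0.003, -0.001, -0.02], 0.2], [[0, 0, 0], [0.001, 0, -0.02], 0.2], [[0, 0, 0], [0, 0, -0.02], 0.2], [[0, 0, 0], [0, 0, -0.015], 0.2], [[0, 0, 0], [0, 0, -0.012], 0.2], [[0, 0, 0], [0, 0, -0.01], 0.2], [[0, 0, 0], [0, 0, 0], 1], [[0, 0, 0], [0, 0, 0], 1], [[0, 0, 0], [0, 0, 0], 1], [[0, 0, 0], [0, 0, 0], 1], [[0, 0, 0], [0, 0, 0], 1], [[0, 0, 0], [0, 0, 0], 1], [[0, 0, 0], [0, 0, 0], 1], [[0, 0, 0], [0, 0, 0], 1], [[0, 0, 0], [0, 0, 0], 1], [[0, 0, 0], [0, 0, 0], 1]])

```text
time_s: 16.45
ee_pos: [573.9, -78.2, 204.8]
eef_rot: [-0.386, 1.564, -2.105]
contact_force: [-0.1, -0.9, 0.8]
finger_gap: 0.178
```

```bash
python3 - <<'E'
from meas import *
s=st(); print(np.round(s['q'],3).tolist())
hin=np.array([558.7,-228.8]); r=s['ee_pos'][:2]-hin; pd=0
for th in np.r_[0,.03,.06,.1:1.51:.1]:
    c,sn=np.cos(th),np.sin(th); d=np.array([c*r[0]-sn*r[1],sn*r[0]+c*r[1]])-r; print(round(th,2),d.round(1),(d-pd).round(1)); pd=d
p=grab_frame('side'); save(p,'s12')
E
```

```text
time_s 16.45
ee_pos [573.9007 -78.2036 204.7866]
eef_rot [-0.3857  1.564  -2.1051]
contact_force [-0.1331 -0.9096  0.8153]
finger_gap 0.1776
[0.668, 0.994, -1.254, 1.73, 1.015, 1.226, -1.015]
0.0 [0. 0.] [0. 0.]
0.03 [-4.5  0.4] [-4.5  0.4]
0.06 [-9.1  0.6] [-4.5  0.3]
0.1 [-15.1   0.8] [-6.1  0.1]
0.2 [-30.2   0. ] [-15.1  -0.7]
0.3 [-45.2  -2.2] [-15.   -2.3]
0.4 [-59.8  -6. ] [-14.7  -3.7]
0.5 [-74.1 -11.1] [-14.2  -5.2]
0.6 [-87.7 -17.7] [-13.6  -6.6]
0.7 [-100.6  -25.6] [-12.9  -7.9]
0.8 [-112.6  -34.8] [-12.1  -9.1]
0.9 [-123.7  -45.1] [-11.1 -10.3]
1.0 [-133.7  -56.4] [-10.  -11.4]
1.1 [-142.5  -68.7] [ -8.8 -12.3]
1.2 [-150.1  -81.9] [ -7.5 -13.1]
1.3 [-156.2  -95.7] [ -6.2 -13.8]
1.4 [-161. -110.] [ -4.8 -14.4]
1.5 [-164.3 -124.8] [ -3.3 -14.8]
```

View pics/s12.png

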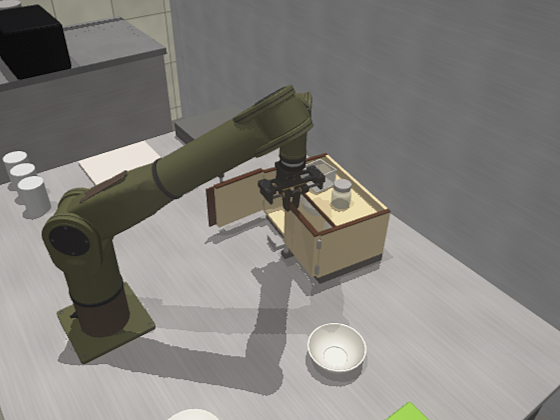

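Request:
move_arm(steps=[[[0, 0, 0.03], [-0.0045, 0.0004, -0.001], 1], [[0, 0, 0.03], [-0.0045, 0.0003, -0.001], 1], [[0, 0, 0.04], [-0.006, 0.0001, 0], 1], [[0, 0, 0.05], [-0.0075, -0.0002, 0], 1], [[0, 0, 0.05], [-0.0076, -0.0005, 0], 1], [[0, 0, 0], [0, 0, 0], 1]])

```text
time_s: 17.1
ee_pos: [542.8, -78.9, 204.6]
eef_rot: [-0.307, 1.561, -1.824]
contact_force: [-6.6, -5.5, 16.8]
finger_gap: 0.18
```

Request:
move_arm(steps=[[[0, 0, 0.1], [-0.015, -0.0023, 0.001], 1], [[0, 0, 0.1], [-0.0147, -0.0037, 0], 1], [[0, 0, 0.1], [-0.0142, -0.0052, 0], 1], [[0, 0, 0.1], [-0.0136, -0.0066, 0], 1]])

```text
time_s: 17.5
ee_pos: [487.5, -97.3, 204.7]
eef_rot: [-0.002, 1.56, -1.119]
contact_force: [4.2, -5.0, 4.6]
finger_gap: 0.178
```

```bash
python3 - <<'E'
from meas import *
s=st(); print(np.round(s['q'],3).tolist())
p=grab_frame('side'); save(p,'s13')
E
```

```text
time_s 17.5
ee_pos [487.4808 -97.259  204.6529]
eef_rot [-0.0024  1.5603 -1.1186]
contact_force [ 4.1941 -4.972   4.5894]
finger_gap 0.178
[0.813, 0.985, -1.39, 1.976, 1.079, 1.213, -0.563]
```

View pics/s13.png

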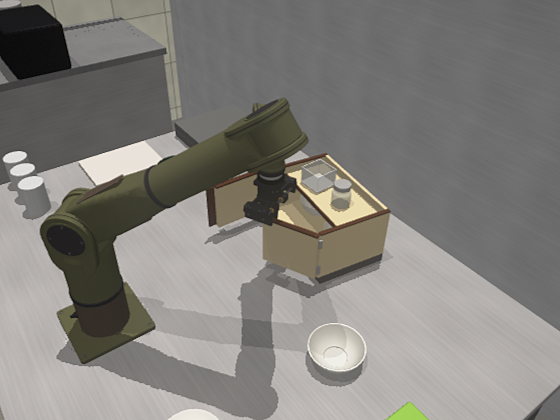

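Request:
move_arm(steps=[[[0, 0, 0.1], [-0.0129, -0.0079, 0], 1], [[0, 0, 0.1], [-0.0121, -0.0091, 0], 1], [[0, 0, 0.1], [-0.0111, -0.0103, 0], 1], [[0, 0, 0.1], [-0.01, -0.0114, 0], 1], [[0, 0, 0.1], [-0.0088, -0.0123, 0], 1], [[0, 0, 0.1], [-0.0075, -0.0131, 0], 1], [[0, 0, 0.1], [-0.0062, -0.0138, 0], 1], [[0, 0, 0.1], [-0.0048, -0.0144, 0], 1], [[0, 0, 0.1], [-0.0033, -0.0148, 0], 1], [[0, 0, 0], [0, 0, 0], 1], [[0, 0, 0], [0, 0, 0], 1]])

```text
time_s: 18.65
ee_pos: [413.0, -203.9, 204.7]
eef_rot: [-0.075, 1.557, -0.297]
contact_force: [8.0, -3.6, -0.3]
finger_gap: 0.176
```

```bash
python3 - <<'E'
from meas import *
s=st(); print(np.round(s['q'],3).tolist())
p=grab_frame('side'); save(p,'s14')
E
```

```text
time_s 18.65
ee_pos [ 412.9726 -203.9091  204.6624]
eef_rot [-0.0751  1.5567 -0.2965]
contact_force [ 7.9678 -3.5538 -0.2785]
finger_gap 0.1755
[1.11, 0.979, -1.446, 2.084, 1.098, 1.193, 0.502]
```

View pics/s14.png

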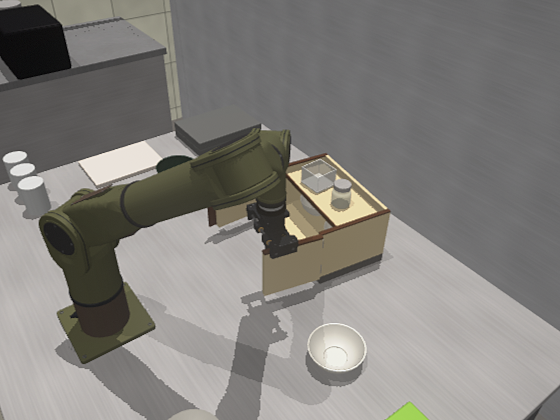

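Request:
move_arm(steps=[[[0, 0, 0], [0, 0, 0], 0.3], [[0, 0, 0], [0, 0, 0], 0.3], [[0, 0, 0], [0, 0, 0], 0.3], [[0, 0, 0], [0, 0, 0], 0.3], [[0, 0, 0], [0, 0, 0], 0.3], [[0, 0, 0], [0, 0, 0], 0.3], [[0, 0, 0], [0, 0, 0.01], 0.3], [[0, 0, 0], [0, 0, 0.02], 0.3], [[0, 0, 0], [0, 0, 0.03], 0.3], [[0, 0, 0], [0, 0, 0.03], 0.3], [[0, 0, 0], [0, 0, 0.03], 0.3], [[0, 0, 0], [0, 0, 0], 0.3], [[0, 0, 0], [0, 0, 0], 0.3]])

```text
time_s: 20.0
ee_pos: [409.6, -203.0, 324.4]
eef_rot: [-0.503, 1.562, -0.722]
contact_force: [-0.0, 0.1, 1.0]
finger_gap: 0.7
```

```bash
python3 - <<'E'
from meas import *
s=st(); print(np.round(s['q'],3).tolist())
p=grab_frame('side'); save(p,'s15')
p2=grab_frame('scene'); save(p2,'c15')
for pp in (p,p2):
 for l in ("bolt_knob","lapped_leaf_edge","green_bowl","white_bowl","tub","jar"):
  for r in nets.mark_of(l,pp)[:1]: print(l,np.round(r['xyz'],1),round(r['conf'],2))
E
```

```text
time_s 20.0
ee_pos [ 409.5668 -203.0196  324.3918]
eef_rot [-0.5027  1.5621 -0.7223]
contact_force [-0.0101  0.0693  0.989 ]
finger_gap 0.7001
[1.175, 0.727, -1.451, 1.931, 0.786, 1.224, 0.791]
bolt_knob [472.7 156.  226.7] 0.66
lapped_leaf_edge [ 391.4 -198.5  194.8] 0.68
green_bowl [ 4.750e+02  4.842e+02 -2.000e-01] 0.97
white_bowl [ 437.2 -461.9   -2.3] 0.67
jar [ 730.4 -127.8  166.9] 0.58
bolt_knob [475.6 154.8 225.2] 0.6
lapped_leaf_edge [ 390.2 -201.1  196.6] 0.68
green_bowl [475.9 485.2  -0. ] 0.66
white_bowl [ 436.5 -458.3   -2.1] 0.58
tub [738.4  -6.7 169.7] 0.7
jar [ 432.  -458.8   -1.7] 0.56
```

View pics/s15.png

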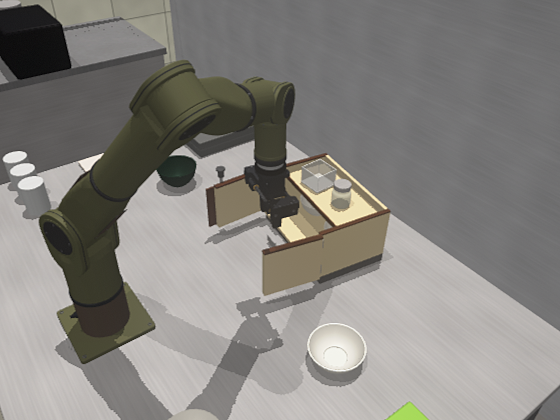

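View pics/c15.png

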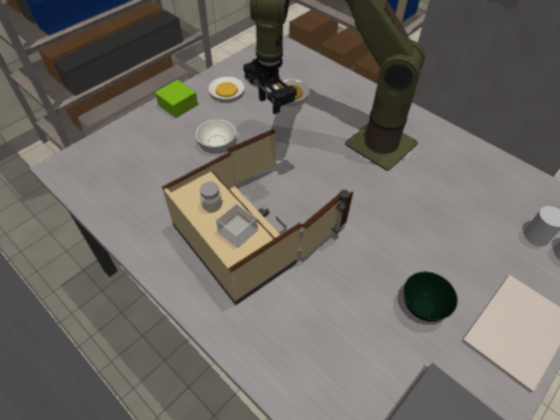

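```bash
python3 -c "
from bench import job
print(job.finish_job())"
```

```text
the job is handed in; nothing more can be done
None
```

I opened both leaves and handed the job in at about 20 s of the 64 s allowed; the hand-in gave no verdict.

**What I did:**
- **Bolted leaf:** I gripped the knob, lifted it about 20 mm and swung the leaf open while the other was still shut. I lowered the bolt before letting go.
- **Lapped leaf:** I pinched its top edge from above, pulled it out of its catch and swung it open. I then raised the gripper clear of everything.

**Last checks, from the side and scene pictures:**
- **Leaf angles:** the bolted leaf stands at about 1.43 rad and the lapped leaf at about 1.5 rad. Both need more than 1.2.
- **Bolt:** the knob is at about 226 mm high, the same as at the start to within about 2 mm, so the bolt has dropped back.
- **Bowls, tub and jar:** all were within about 5 mm of where they started.
- **Contact:** the force on the tool was about 1 N, with the gripper about 110 mm above the leaves.

**What disagreed or went off plan:**
- The first level approach to the knob ran into joint limits. The tool drifted above the bolted leaf without touching anything, so I came in from the side with the tool tilted down.
- The hinge position I used was slightly off, and the side force on the knob reached about 23 N late in that swing.
- In the last scene picture, the network's jar result was really the white bowl. I went by the side picture, which showed the jar in place.

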